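# Set the rivet of the brooch in the hand press

### The job

One of the two hand presses on the jeweller's bench has a flower brooch lying in its nest, under the plunger. Press that press's plunger head straight down to its stop, hold it down for about a second to set the rivet, then let the plunger spring fully back up. Do not work the other, empty press, and leave the brooch lying in the nest.

Things in the scene. Friction and masses are not known exactly. Their poses are not given: they have to be found in the camera images.
- head_a (a point): centre of the top of press a's plunger head: a flat round wooden knob 50 mm across, 13 mm thick, top 163 mm above the bench when up, 141 mm fully down. Presses a and b are identical grey C-frame hand presses fixed to the bench. z is up; x points away from the column, 83 mm off and 120 mm high. On the base straight below the head is the nest, a shallow steel ring 76 mm across
- ram_a (a joint): plunger of press a, metres pressed down: 0 = up, 0.022 = at its stop. A spring pushes it back up when let go; pressing takes about 3 N to start and 13 N at the stop
- head_b (a point): centre of the top of press b's plunger head: a flat round wooden knob 50 mm across, 13 mm thick, top 163 mm above the bench when up, 141 mm fully down. Presses a and b are identical grey C-frame hand presses fixed to the bench. z is up; x points away from the column, 83 mm off and 120 mm high. On the base straight below the head is the nest, a shallow steel ring 76 mm across
- ram_b (a joint): plunger of press b, metres pressed down: 0 = up, 0.022 = at its stop. A spring pushes it back up when let go; pressing takes about 3 N to start and 13 N at the stop
- brooch_center (a point): centre, half-way up, of the brooch: a loose round brass plate 60 mm across and 3 mm thick with silver petals, green leaves and a 9 mm tall steel rivet in the middle. It lies flat in the nest of one press, 24 mm above the bench on the plunger axis, and shows round the plunger head from above and in the press's open front

How it is judged:
On the way:
1. the plunger of the loaded press is pressed to within 3 mm of its stop and held there for half a second (value of joint ram_a above 0.019 m), for 0.5 s.
At the end, for the whole second after the job is handed in: After the press stroke both plungers are back up (within 3 mm), and the brooch still lies in the nest, within 12 mm of the plunger axis and 10 mm of where it started (value of joint each of ram_a, ram_b below 0.003 m and horizontal distance between brooch_center and head_a below 0.012 m and distance of brooch_center from where it was at the start of the episode below 0.01 m); the robot touches nothing.
It fails at once if the plunger of the empty press is pressed more than 6 mm (value of joint ram_b above 0.006 m).
It also fails if it takes over 29 s, if anything falls off the work surface, if the arm or the gripper's body presses on something with over 40 N, if the wrist force passes 120 N, or if a joint passes its speed limit or range.

### The arm

A 6-joint arm with a two-finger parallel gripper is mounted at the origin on the work surface. World frame = base frame: x ahead of the robot, y to its left, z up, the work surface at z = 0. Lengths are in m, angles in rad, forces in N, time in s.
With the tool pointing down it reaches from about 0.375 to 0.925 m from the base axis. Payload 5.7 kg.
Tool frame: the origin (TCP) lies at the very end of the fingers, on their centre line; the grasp point (between the pads) lies 19 mm behind it (manip.grip_depth is the distance from the TCP to the grasp point, in m); x points along the fingers, y is the direction in which the jaws open and shut, and the axes are right-handed (so a half turn about x gives the same grasp; the last joint's range is limited). The gripper opens to 85 mm and grips with 20 to 120 N. Pads are 22 mm wide; open, the fingers measure 114 mm over their backs; the gripper's body (76 mm by 85 mm) begins 54 mm behind the grasp point. The pads swing forward as they close: fully open they stand 13 mm farther back than shut.
Start: joints at [-1.451, 0.359, 1.51, -0, 1.272, -0.115], TCP at [0.14, -0.584, 0.207] pointing down, gripper open.
Joint ranges: [-2.97, 2.97], [-1.01, 2.36], [0.21, 2.38], [-0.96, 4.11], [0.2, 2.71], [-2.98, 2.98]. Speed limits (rad/s): [2.39, 2.39, 3.14, 3.14, 3.14, 3.14].

### API

Orientations are given as a unit quaternion [w, x, y, z].
In Python, from bench import sensors, cams, manip gives the robot as it stands.
- The arm moves only by the tool step_arm, never from a script. Its arguments are lists of equal length, an entry for each row: "xyz": the shift along the tool's x, y, z scaled (see below), a list of three; "roll": the turn about the tool's x scaled (see below); "hand": the gripper command: -1 is shut, 1 is fully open, values between are in proportion. In form: {"xyz": [[dx, dy, dz], ...], "roll": [roll, ...], "hand": [hand, ...]}. A call has 1 to 20 rows; each row is the pose to reach, as a shift and turn from the pose measured when the call began, along the tool's axes at that moment; what a row does not reach only later rows make up. The controller multiplies each number of a shift by 100 mm and each number of a turn by 2 rad. A row lasts 1/8 s, in which the tool goes at most 62.5 mm and 10.7 degrees, less where a joint would pass 70% of its speed; a pose out of reach is approached as far as the arm can. A call with a number of a shift or a turn outside -1 to 1 is refused whole. A call with a gripper value outside its range is refused whole. The fingers move at their own pace and stop on an object; the grip force is fixed at half the most. Time passes only in rows, so rows that repeat a pose let the fingers close. It gives the time, the measured TCP pose, the force and the opening at its end, in the units of the state.
- sensors.sense(): the state, without advancing time (a new reading comes with each control period).
- cams.capture(name): name is "scene" or "side" or "wrist"; returns the picture (400x640x3 uint8, red, green, blue); there is no depth.
- cams.camera_params(name): a dict with "fov_y" (degrees; the focal length in pixels is half the picture's height over the tangent of half this angle, whatever the lens; pixels are square), "cx", "cy" (the principal point, pixels), "R" (3x3) and "t" (3): a world point X has camera coordinates R X + t. Camera axes: x right, y down, z forward; pixel columns grow to the right and rows downward; lengths in m; the calibration is good to about 2 mm. A picture is of the moment at which its call begins: read the wrist's pose just before it. camera_params takes no time and is no camera call; for the wrist camera it gives the pose at the moment of the call.
- manip.finish_job(): hands the job in, once; it reports no verdict.
The state is a dict: "time": time; "joint_pos": joint angles; "joint_velocities": joint speeds; "effort": joint torques, N m; "tool_pos": TCP position; "tcp_rot": TCP orientation; "contact_force": force on the tool from outside, world axes, zero at the start; "moment": the same for the moment, N m; "grip_width": finger opening in m.
Only numpy, scipy, OpenCV 4.12 (cv2) and the standard library are available. Lean on these libraries where they do the work, as an engineer would, in place of code of your own. Each camera call takes 0.05 s, during which the arm holds its last target.

## Working session

There is one attempt and no reset: what is moved stays moved. The work goes in short steps, Python scripts to look and compute and a tool call to move; the robot and the scene stay as the last step left them, time stands still between calls to the robot, and variables do not carry over. Pictures are saved under pics/ and viewed, and the job is handed in when it is done.

Besides the shell and the picture viewer there is one more tool, called as name(argument=value, ...), one argument or row to a line, values as JSON. step_arm: Moves the arm, as the interface text tells. Its arguments: {"type":"object","properties":{"xyz":{"type":"array"},"roll":{"type":"array"},"hand":{"type":"array"}},"required":["xyz","roll","hand"]}

```bash
mkdir -p pics; python3 - <<'E'
from bench import sensors,cams,manip
import cv2
for n in ("scene","side","wrist"):
    im=cams.capture(n); cv2.imwrite(f"pics/{n}0.png",im[:,:,::-1])
    p=cams.camera_params(n); print(n,p)
s=sensors.sense(); print(s)
E
```

```text
scene {'fov_y': 47.506607382045175, 'cx': 312.9388069973498, 'cy': 197.338852849716, 'R': array([[-0.27145286,  0.96244709,  0.00299162],
       [ 0.79962093,  0.22725639, -0.55584252],
       [-0.53564888, -0.14849288, -0.83128223]]), 't': array([ 0.16147883, -0.36558065,  1.23139185])}
side {'fov_y': 54.16842426728132, 'cx': 322.8406282695287, 'cy': 201.2455683411687, 'R': array([[-0.92184646, -0.38711363, -0.01849691],
       [-0.20060425,  0.51745338, -0.83186534],
       [ 0.3315977 , -0.76314156, -0.5546692 ]]), 't': array([0.5177658 , 0.2199709 , 0.70954185])}
wrist {'fov_y': 62.51208080672625, 'cx': 316.7835510730439, 'cy': 203.29585107374055, 'R': array([[ 0.23240158, -0.9726179 , -0.00197998],
       [-0.93347939, -0.22362042,  0.28037499],
       [-0.2731405 , -0.06331132, -0.95988851]]), 't': array([-0.59955843, -0.03601888,  0.38009982])}
{'time': 0.15, 'joint_pos': array([-1.45110574e+00,  3.59356269e-01,  1.51119413e+00,  1.34997365e-05,
        1.27249555e+00, -1.15093507e-01]), 'joint_velocities': array([ 0.00150904, -0.00032182, -0.00434745,  0.00092064, -0.00056011,
        0.00106807]), 'effort': array([ 1.84859273e-04, -5.28024209e+01, -2.78930801e+01, -1.86304906e-04,
        8.26323288e-03, -1.63785018e-05]), 'tool_pos': array([ 0.13951357, -0.58297651,  0.20653284]), 'tcp_rot': array([ 0.08230294,  0.70224345,  0.08333059, -0.70223669]), 'contact_force': array([0.02299678, 0.30860781, 0.25162128]), 'moment': array([-0.04510001,  0.00762438, -0.01399862]), 'grip_width': 0.0854062559807429}
```

View pics/scene0.png

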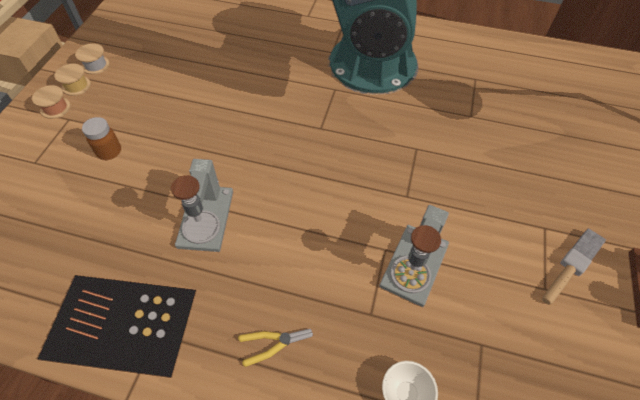

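View pics/side0.png

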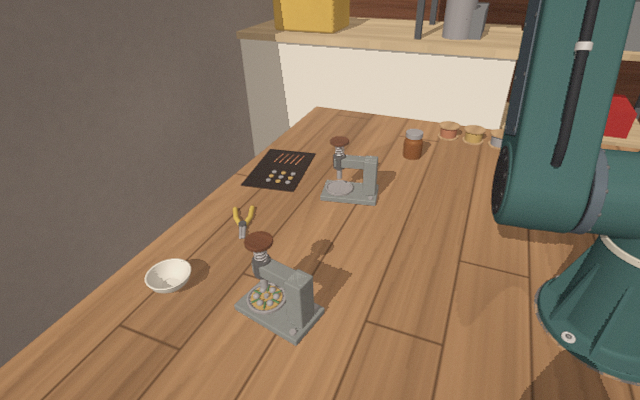

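View pics/wrist0.png

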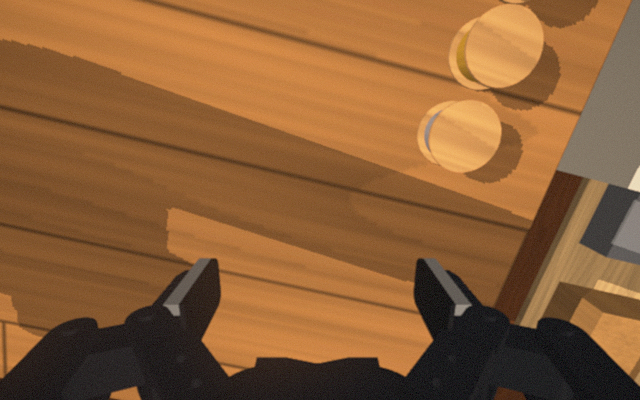

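The brooch lies in the press whose head is at about (425,239) in the scene view and (259,241) in the side view. The empty press is at scene (186,187) and side (340,142). Next I'll measure the heads.

```bash
cat > h.py <<'E'
import numpy as np,cv2
from bench import cams
def K(p):
    f=200/np.tan(np.radians(p["fov_y"]/2)); return f,p["cx"],p["cy"]
def ray(p,u,v):
    f,cx,cy=K(p); d=p["R"].T@np.array([(u-cx)/f,(v-cy)/f,1]); return -p["R"].T@p["t"],d
def onz(p,u,v,z):
    c,d=ray(p,u,v); return c+d*(z-c[2])/d[2]
def proj(p,X):
    f,cx,cy=K(p); c=p["R"]@X+p["t"]; return c[:2]/c[2]*f+[cx,cy]
E
python3 - <<'E'
from h import *
tiles=[]
for n,roi in (("scene",(400,215,60,50)),("side",(235,225,50,35))):
    im=cv2.imread(f"pics/{n}0.png"); x,y,w,h=roi
    c=im[y:y+h,x:x+w]; hsv=cv2.cvtColor(c,cv2.COLOR_BGR2HSV)
    m=((hsv[...,2]<135)&(hsv[...,1]>110)&((hsv[...,0]<13)|(hsv[...,0]>170))).astype(np.uint8)*255
    k,l,st,ce=cv2.connectedComponentsWithStats(m); j=1+np.argmax(st[1:,4]); m=(l==j).astype(np.uint8)*255
    ct=max(cv2.findContours(m,0,1)[0],key=len); 
    e=cv2.fitEllipse(cv2.convexHull(ct)); ctr=np.array(e[0])+[x,y]
    p=cams.camera_params(n)
    print(n,st[j],ce[j]+[x,y],e,ctr,"mid z",onz(p,*ctr,.1565),"top",onz(p,*ctr,.163))
    big=cv2.resize(c,(400,300)); tiles.append(np.hstack([big,cv2.cvtColor(cv2.resize(m,(400,300)),8)]))
cv2.imwrite("pics/z0.png",np.vstack(tiles))
# nest ellipse rough
for n,uv in (("scene",(410.5,273.5)),("side",(266.5,298))):
    print("brooch",onz(cams.camera_params(n),*uv,.024))
E
```

```text
scene [ 12  11  29  27 608] [425.70230263 238.51644737] ((25.64070701599121, 23.521699905395508), (25.54277801513672, 30.061065673828125), 115.06595611572266) [425.64070702 238.52169991] mid z [0.59621013 0.19394885 0.1565    ] top [0.60012459 0.19313146 0.163     ]
side [  9   6  29  21 474] [258.15400844 241.1814346 ] ((23.110280990600586, 16.204639434814453), (20.410072326660156, 29.433088302612305), 79.02024841308594) [258.11028099 241.20463943] mid z [0.59906696 0.19198605 0.1565    ] top [0.59433261 0.19858409 0.163     ]
brooch [0.59948404 0.19340841 0.024     ]
brooch [0.59381388 0.1983287  0.024     ]
```

View pics/z0.png

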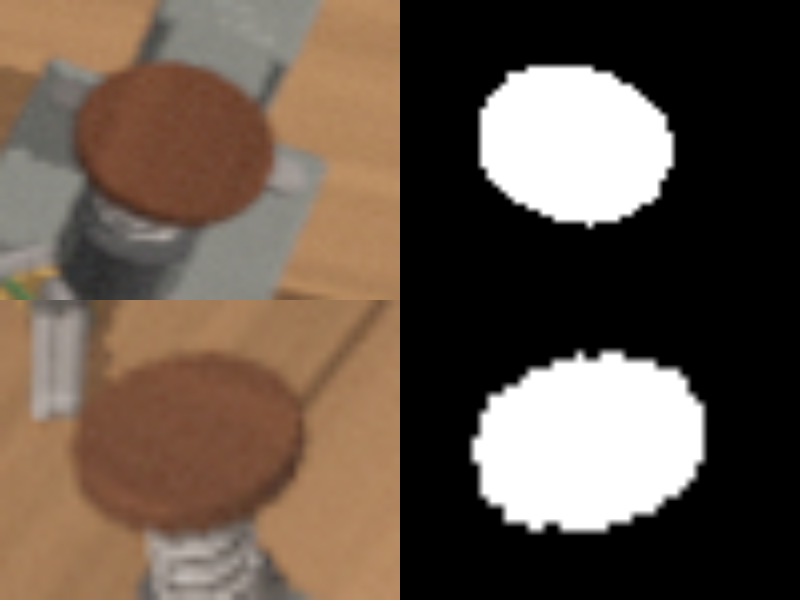

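```bash
cat > d.py <<'E'
import sys,numpy as np
from bench import sensors
from scipy.spatial.transform import Rotation as Ro
s=sensors.sense(); q=s["tcp_rot"]; R=Ro.from_quat([*q[1:],q[0]]).as_matrix()
T=np.array(eval(sys.argv[1])); print("R",R.round(3).tolist()); print(s["time"],s["tool_pos"].round(4),s["contact_force"].round(1),s["grip_width"]);print("delta/100mm",((R.T@(T-s["tool_pos"]))*10).round(3))
E
python3 d.py "[.5975,.193,.27]"
python3 - <<'E'
from h import *
p=cams.camera_params("scene"); print("head b",onz(p,186,187,.157),"col a",onz(p,433,218,.12), "jar",onz(p,97,128,.08))
E
```

```text
R [[-0.0, 0.233, -0.973], [0.001, -0.973, -0.233], [-1.0, -0.001, -0.0]]
0.15 [ 0.1395 -0.583   0.2065] [0.  0.3 0.3] 0.0854062559807429
delta/100mm [-0.624 -6.482 -6.259]
head b [ 0.60904064 -0.23127147  0.157     ] col a [0.5287132  0.20547949 0.12      ] jar [ 0.47270575 -0.52314593  0.08      ]
```

step_arm(
  xyz=[
    [-0.5,-0.2,-0.2],
    [-0.65,-0.6,-0.6],
    [-0.65,-1,-1],
    [-0.65,-1,-1],
  ],
  roll=[0,0,0,0],
  hand=[-1,-1,-1,-1],
)

```text
time: 0.65
tool_pos: [0.2148, -0.4589, 0.2718]
tcp_rot: [0.083, 0.702, 0.085, -0.702]
contact_force: [1.0, -0.6, -0.1]
grip_width: 0.0123
```

step_arm(
  xyz=[
    [0,-0.4,-0.4],
    [0,-0.8,-0.8],
    [0,-1,-1],
  ],
  roll=[0,0,0],
  hand=[-1,-1,-1],
)

```text
time: 1.02
tool_pos: [0.2889, -0.3366, 0.2719]
tcp_rot: [0.083, 0.702, 0.086, -0.702]
contact_force: [-0.3, -0.5, 0.3]
grip_width: 0.0001
```

step_arm(
  xyz=[
    [0,-0.4,-0.4],
    [0,-0.8,-0.8],
    [0,-1,-1],
  ],
  roll=[0,0,0],
  hand=[-1,-1,-1],
)

```text
time: 1.4
tool_pos: [0.3633, -0.2144, 0.2723]
tcp_rot: [0.083, 0.702, 0.086, -0.702]
contact_force: [-0.0, -1.6, 0.4]
grip_width: 0.0002
```

step_arm(
  xyz=[
    [0,-0.4,-0.4],
    [0,-0.8,-0.8],
    [0,-1,-1],
  ],
  roll=[0,0,0],
  hand=[-1,-1,-1],
)

```text
time: 1.78
tool_pos: [0.438, -0.0922, 0.2726]
tcp_rot: [0.084, 0.702, 0.087, -0.702]
contact_force: [-0.2, -1.0, 0.5]
grip_width: 0.0003
```

```bash
python3 d.py "[.5975,.193,.25]"
```

```text
R [[0.0, 0.24, -0.971], [0.004, -0.971, -0.24], [-1.0, -0.004, -0.001]]
1.775 [ 0.438  -0.0922  0.2726] [-0.2 -1.   0.5] 0.0002565781341832684
delta/100mm [ 0.238 -2.386 -2.231]
```

step_arm(
  xyz=[
    [0,-0.4,-0.4],
    [0,-0.8,-0.8],
    [0,-1,-0.95],
  ],
  roll=[0,0,0],
  hand=[-1,-1,-1],
)

```text
time: 2.15
tool_pos: [0.5083, 0.0293, 0.2728]
tcp_rot: [0.085, 0.702, 0.087, -0.701]
contact_force: [0.4, -1.2, -0.2]
grip_width: -0.0
```

step_arm(
  xyz=[
    [0,-0.4,-0.4],
    [0,-0.8,-0.8],
    [0,-1,-0.95],
    [0,-1,-0.95],
  ],
  roll=[0,0,0,0],
  hand=[-1,-1,-1,-1],
)

```text
time: 2.65
tool_pos: [0.5769, 0.1498, 0.2725]
tcp_rot: [0.085, 0.702, 0.088, -0.702]
contact_force: [0.3, -0.6, -1.2]
grip_width: 0.0002
```

```bash
python3 d.py "[.5975,.193,.19]"
```

```text
R [[-0.0, 0.243, -0.97], [0.004, -0.97, -0.243], [-1.0, -0.004, -0.001]]
2.65 [0.5769 0.1498 0.2725] [ 0.3 -0.6 -1.2] 0.0002194690319246426
delta/100mm [ 0.827 -0.366 -0.304]
```

step_arm(
  xyz=[
    [0,-0.37,-0.3],
    [0.3,-0.37,-0.3],
    [0.6,-0.37,-0.3],
    [0.8,-0.37,-0.3],
    [0.8,-0.37,-0.3],
  ],
  roll=[0,0,0,0,0],
  hand=[-1,-1,-1,-1,-1],
)

```text
time: 3.28
tool_pos: [0.5952, 0.1911, 0.191]
tcp_rot: [-0.085, -0.7, -0.087, 0.703]
contact_force: [0.4, 0.7, 1.6]
grip_width: 0.0001
```

```bash
python3 d.py "[.5975,.193,.141]"; python3 - <<'E'
from h import *
t=[]
for n,(x,y) in (("scene",(325,140)),("side",(160,150))):
    im=cams.capture(n)[:,:,::-1]; t.append(cv2.resize(im[y:y+200,x:x+200],(400,400)))
cv2.imwrite("pics/a1.png",np.hstack(t))
E
```

```text
R [[-0.004, 0.242, -0.97], [0.002, -0.97, -0.242], [-1.0, -0.003, 0.004]]
3.275 [0.5952 0.1911 0.191 ] [0.4 0.7 1.6] 0.00013372446837111142
delta/100mm [ 0.5   -0.011 -0.029]
```

View pics/a1.png

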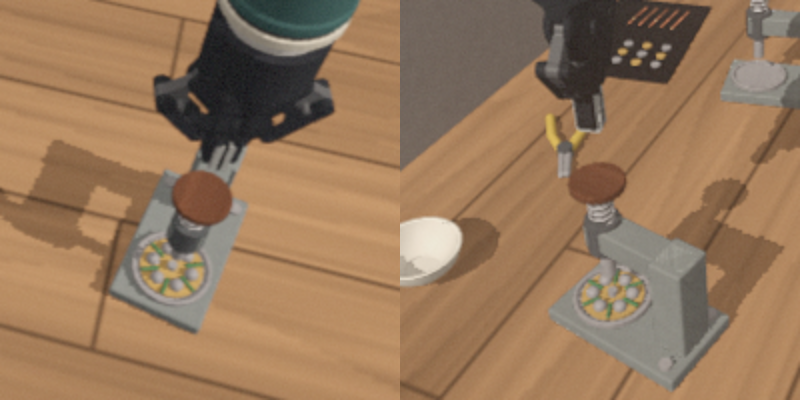

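```bash
python3 - <<'E'
from h import *
for n in("scene","side"):
    p=cams.camera_params(n)
    for z in (.191,.163): print(n,z,proj(p,np.array([.5952,.1911,z])),proj(p,np.array([.5975,.193,z])))
E
```

```text
scene 0.191 [428.46525655 227.16972514] [429.46294727 228.65778225]
scene 0.163 [424.82286414 235.68951049] [425.78209415 237.14847727]
side 0.191 [258.11153862 225.4652362 ] [256.33693628 225.80248605]
side 0.163 [259.91251674 238.48736853] [258.18089917 238.83015934]
```

```bash
python3 - <<'E'
from h import *
t=[]
im=cv2.imread("pics/a1.png")
a=cv2.resize(im[100:250,120:270],(400,400),interpolation=2); b=cv2.resize(im[60:210,510:660],(400,400),interpolation=2)
def mk(c,u,v,col): cv2.drawMarker(c,(int(u),int(v)),col,0,14,1)
s=400/150
for z,col in((.191,(0,255,255)),(.163,(0,255,0))):
    P=np.array([.5952,.1911,z])
    u,v=proj(cams.camera_params("scene"),P); mk(a,((u-325)*2-120)*s,((v-140)*2-100)*s,col)
    u,v=proj(cams.camera_params("side"),P); mk(b,((u-160)*2+400-510)*s,((v-150)*2-60)*s,col)
cv2.imwrite("pics/a2.png",np.hstack([a,b]))
E
```

```text
(no output)
```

View pics/a2.png

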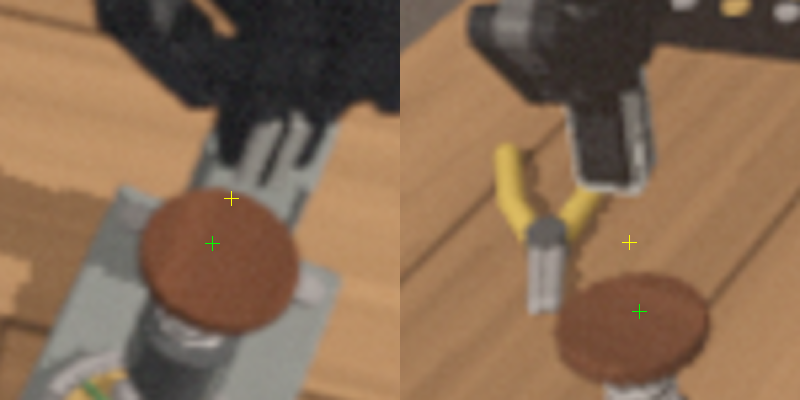

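```bash
python3 - <<'E'
from h import *
from bench import sensors
s=5.3333
a=(325+60+262/s,140+50+180/s); b=(160+(510-400)/2+(612-400)/s,150+30+188/s)
A=np.zeros((3,3));r=np.zeros(3);L=[]
for n,uv in(("scene",a),("side",b)):
    c,d=ray(cams.camera_params(n),*uv); d/=np.linalg.norm(d); M=np.eye(3)-np.outer(d,d); A+=M;r+=M@c; L.append(M@c)
    L.append(M)
X=np.linalg.solve(A,r); print(a,b,X,[np.linalg.norm(L[1]@X-L[0]),np.linalg.norm(L[3]@X-L[2])]); 
st=sensors.sense();print(st["time"],st["tool_pos"],st["joint_pos"])
E
# heads, triangulated
python3 - <<'E'
from h import *
im=cams.capture("wrist"); cv2.imwrite("pics/w1.png",im[:,:,::-1]); p=cams.camera_params("wrist")
print(proj(p,np.array([.5975,.193,.163])),proj(p,np.array([.5952,.1911,.191])))
for n in("scene","side"): cv2.imwrite(f"pics/{n}2.png",cams.capture(n)[:,:,::-1])
E
```

```text
(434.12530703316895, 223.75021093881836) (254.75024843905274, 215.25022031387695) [0.59868605 0.19468199 0.21235671] [np.float64(0.0019365756770613274), np.float64(0.0019365756770612095)]
3.375 [0.59722783 0.19206795 0.19336193] [0.19907373 0.40903015 1.46623983 0.0033453  1.26544254 1.52446107]
[315.18647892 224.39912247] [317.07725786 245.96344458]
```

View pics/w1.png

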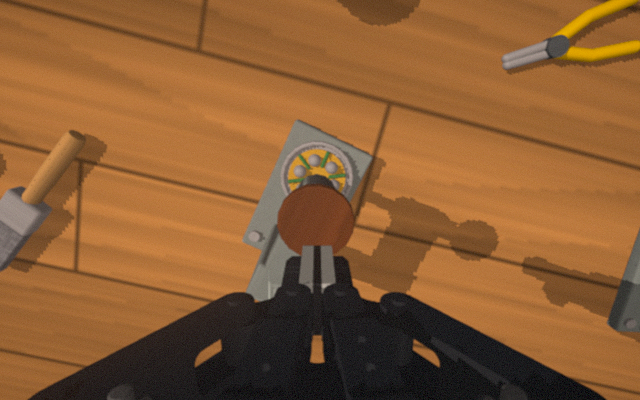

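View pics/side2.png

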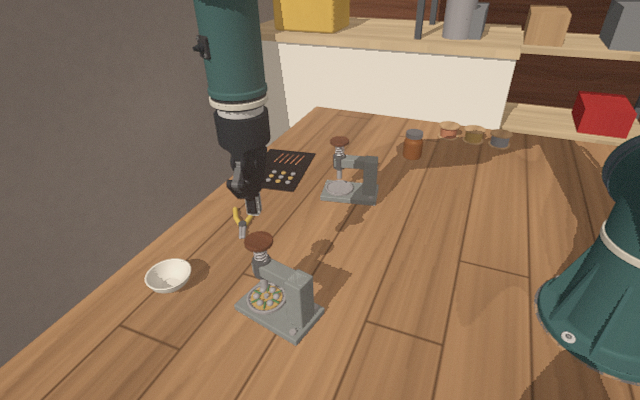

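The fixed views show the fingertip over the head laterally, within about 2 mm. They put the tip about 20 mm higher than the reported TCP z. I'll descend in small steps and watch the force.

step_arm(
  xyz=[
    [0.08,0,0],
    [0.16,0,0],
    [0.24,0,0],
    [0.24,0,0],
  ],
  roll=[0,0,0,0],
  hand=[-1,-1,-1,-1],
)

```text
time: 4.03
tool_pos: [0.5971, 0.1929, 0.1688]
tcp_rot: [0.085, 0.702, 0.088, -0.702]
contact_force: [0.4, -0.6, -0.8]
grip_width: -0.0002
```

step_arm(
  xyz=[
    [0.05,0,0],
    [0.05,0,0],
  ],
  roll=[0,0],
  hand=[-1,-1],
)

```text
time: 4.28
tool_pos: [0.5967, 0.1929, 0.1633]
tcp_rot: [-0.085, -0.702, -0.088, 0.702]
contact_force: [0.2, 0.1, 0.0]
grip_width: -0.0002
```

step_arm(
  xyz=[
    [0.05,0,0],
    [0.05,0,0],
  ],
  roll=[0,0],
  hand=[-1,-1],
)

```text
time: 4.53
tool_pos: [0.5963, 0.1928, 0.1578]
tcp_rot: [-0.085, -0.701, -0.088, 0.702]
contact_force: [-0.4, 0.1, 0.5]
grip_width: -0.0001
```

step_arm(
  xyz=[
    [0.05,0,0],
    [0.05,0,0],
  ],
  roll=[0,0],
  hand=[-1,-1],
)

```text
time: 4.78
tool_pos: [0.5959, 0.1928, 0.1523]
tcp_rot: [-0.085, -0.701, -0.088, 0.703]
contact_force: [1.1, 0.1, -0.2]
grip_width: 0.0004
```

step_arm(
  xyz=[
    [0.05,0,0],
    [0.05,0,0],
  ],
  roll=[0,0],
  hand=[-1,-1],
)

```text
time: 5.03
tool_pos: [0.5954, 0.1927, 0.1467]
tcp_rot: [-0.085, -0.701, -0.088, 0.703]
contact_force: [-0.0, -0.1, 0.5]
grip_width: -0.0001
```

step_arm(
  xyz=[
    [0.05,0,0],
    [0.05,0,0],
  ],
  roll=[0,0],
  hand=[-1,-1],
)

```text
time: 5.28
tool_pos: [0.595, 0.1926, 0.1411]
tcp_rot: [-0.085, -0.7, -0.088, 0.703]
contact_force: [0.5, 0.7, 0.1]
grip_width: 0.0
```

```bash
python3 - <<'E'
from h import *
t=[]
for n,(x,y) in (("scene",(385,190)),("side",(215,190))):
    im=cams.capture(n)[:,:,::-1]; t.append(cv2.resize(im[y:y+80,x:x+80],(400,400),interpolation=2))
cv2.imwrite("pics/a3.png",np.hstack(t))
cv2.imwrite("pics/w3.png",cams.capture("wrist")[:,:,::-1])
E
python3 d.py "[.5975,.193,.13]"
```

```text
R [[-0.004, 0.243, -0.97], [0.003, -0.97, -0.243], [-1.0, -0.004, 0.003]]
5.425 [0.5955 0.1927 0.1417] [ 0.3  0.8 -0.2] -5.1292902171300864e-05
delta/100mm [ 0.117  0.002 -0.021]
```

View pics/a3.png

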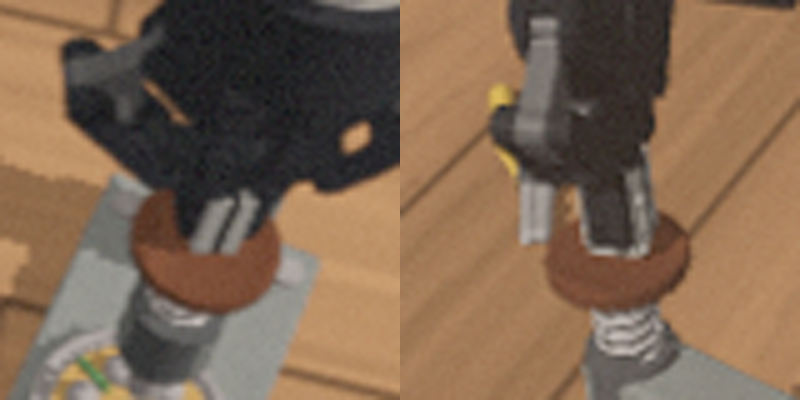

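View pics/w3.png

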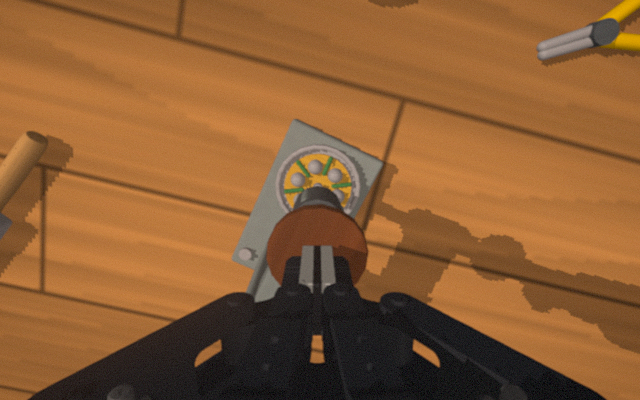

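The tip is now just above the head centre: in the wrist view the head is at (317,248) and the tip at (317,247). It's close to contact, so I'll keep going down.

step_arm(
  xyz=[
    [0.06,0,-0.01],
    [0.06,0,-0.01],
  ],
  roll=[0,0],
  hand=[-1,-1],
)

```text
time: 5.68
tool_pos: [0.5966, 0.193, 0.1358]
tcp_rot: [-0.085, -0.701, -0.088, 0.703]
contact_force: [-1.1, -0.1, 5.0]
grip_width: -0.0002
```

step_arm(
  xyz=[
    [0.05,0,0],
    [0.05,0,0],
  ],
  roll=[0,0],
  hand=[-1,-1],
)

```text
time: 5.92
tool_pos: [0.5967, 0.193, 0.1312]
tcp_rot: [-0.085, -0.701, -0.088, 0.703]
contact_force: [-1.9, -1.0, 6.7]
grip_width: 0.0004
```

step_arm(
  xyz=[
    [0.05,0,0],
    [0.05,0,0],
  ],
  roll=[0,0],
  hand=[-1,-1],
)

```text
time: 6.18
tool_pos: [0.5967, 0.193, 0.1268]
tcp_rot: [-0.085, -0.701, -0.088, 0.703]
contact_force: [-3.1, -1.0, 8.7]
grip_width: 0.0002
```

step_arm(
  xyz=[
    [0.05,0,0],
    [0.05,0,0],
  ],
  roll=[0,0],
  hand=[-1,-1],
)

```text
time: 6.42
tool_pos: [0.5968, 0.193, 0.1228]
tcp_rot: [-0.085, -0.701, -0.088, 0.703]
contact_force: [-3.4, -0.6, 10.5]
grip_width: 0.0002
```

step_arm(
  xyz=[
    [0.05,0,0],
    [0.05,0,0],
  ],
  roll=[0,0],
  hand=[-1,-1],
)

```text
time: 6.68
tool_pos: [0.5968, 0.193, 0.1191]
tcp_rot: [-0.085, -0.701, -0.088, 0.702]
contact_force: [-3.9, -1.8, 12.6]
grip_width: 0.0001
```

step_arm(
  xyz=[
    [0.03,0,0],
    [0.03,0,0],
  ],
  roll=[0,0],
  hand=[-1,-1],
)

```text
time: 6.92
tool_pos: [0.5968, 0.193, 0.1175]
tcp_rot: [-0.086, -0.701, -0.088, 0.702]
contact_force: [-4.1, -0.7, 12.8]
grip_width: -0.0
```

step_arm(
  xyz=[
    [0.05,0,0],
    [0.05,0,0],
  ],
  roll=[0,0],
  hand=[-1,-1],
)

```text
time: 7.18
tool_pos: [0.597, 0.193, 0.1168]
tcp_rot: [0.086, 0.702, 0.088, -0.702]
contact_force: [-10.6, -2.4, 30.5]
grip_width: 0.0003
```

step_arm(
  xyz=[
    [0.05,0,0],
    [0.05,0,0],
    [0.05,0,0],
    [0.05,0,0],
  ],
  roll=[0,0,0,0],
  hand=[-1,-1,-1,-1],
)

```text
time: 7.68
tool_pos: [0.597, 0.193, 0.1167]
tcp_rot: [0.086, 0.703, 0.088, -0.701]
contact_force: [-11.7, -3.1, 35.7]
grip_width: -0.0001
```

The force jumped from 13 to 30+ N with no further motion, so the plunger is at its stop. I'll hold there and check by camera.

```bash
python3 - <<'E'
from h import *
t=[]
for n,(x,y) in (("scene",(385,190)),("side",(215,190))):
    im=cams.capture(n)[:,:,::-1]; t.append(cv2.resize(im[y:y+80,x:x+80],(400,400),interpolation=2))
cv2.imwrite("pics/a4.png",np.hstack(t))
E
```

step_arm(
  xyz=[
    [0.04,0,0],
    [0.04,0,0],
    [0.04,0,0],
    [0.04,0,0],
    [0.04,0,0],
  ],
  roll=[0,0,0,0,0],
  hand=[-1,-1,-1,-1,-1],
)

```text
time: 8.4
tool_pos: [0.597, 0.1931, 0.1168]
tcp_rot: [0.086, 0.703, 0.088, -0.7]
contact_force: [-10.6, -3.7, 29.7]
grip_width: -0.0002
```

View pics/a4.png

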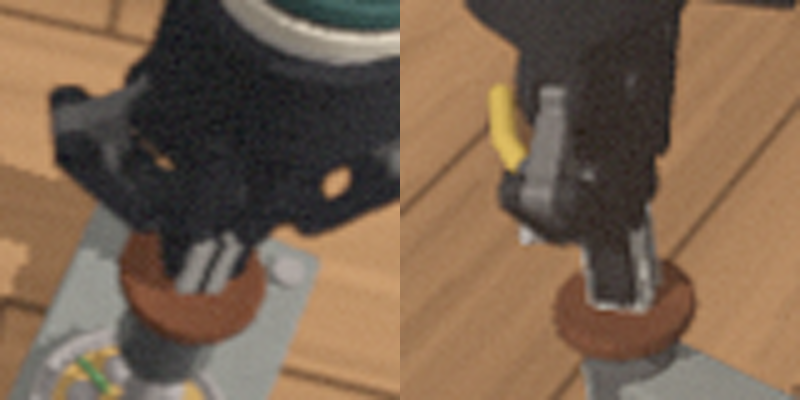

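The picture shows the plunger fully down, with the spring coils hidden. It has been held for over 1 s, so I'll retract straight up.

step_arm(
  xyz=[
    [-0.07,0,0],
    [-0.14,0,0],
    [-0.21,0,0],
    [-0.28,0,0],
    [-0.45,0,0],
    [-0.8,0,0],
    [-0.8,0,0],
  ],
  roll=[0,0,0,0,0,0,0],
  hand=[-1,-1,-1,-1,-1,-1,-1],
)

```text
time: 9.28
tool_pos: [0.5992, 0.1933, 0.2005]
tcp_rot: [0.086, 0.706, 0.088, -0.698]
contact_force: [-0.4, 0.8, -0.5]
grip_width: -0.0002
```

```bash
python3 - <<'E'
from h import *
t=[]
for n,(x,y) in (("scene",(360,190)),("side",(210,190))):
    im=cams.capture(n)[:,:,::-1]; o=cv2.imread(f"pics/{n}0.png")
    t.append(np.vstack([cv2.resize(i[y:y+130,x:x+130],(300,300),interpolation=2) for i in (o,im)]))
cv2.imwrite("pics/a5.png",np.hstack(t))
E
```

```text
(no output)
```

View pics/a5.png

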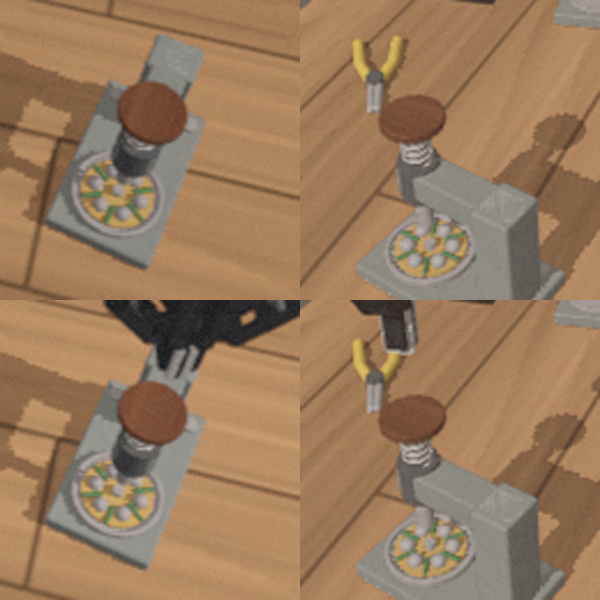

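The plunger is back at its original height, the brooch is still in the nest, and the arm is clear.

```bash
python3 -c "
from bench import manip;print(manip.finish_job())"
```

```text
the job is handed in; nothing more can be done
None
```

I pressed the loaded press (near x 0.597, y 0.193) straight down with the shut fingertips, held it, let it spring back, and handed the job in at about 9.4 s.

- **Stroke:** the force rose from about 5 N to 13 N. It then jumped to 30–36 N with no further travel, which is the stop. I held it there for more than 1.2 s, and the picture showed the plunger fully down.
- **After release:** the before and after pictures show the plunger back at its original height. The brooch is still centred in the nest, though it looks slightly turned about its axis. The fingers are clear, with about zero force. I never went near the empty press.
- **Disagreement:** contact came at a reported TCP height of about 0.14 m, not 0.163 m. The camera views also put the fingertip about 20 mm higher than reported, so I found contact and the stop by force and pictures, not by the height reading. I did not find the cause.

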